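# Put the clementines away in the sealed fruit keeper

## Task

Lift the lid off the aluminium fruit keeper and lay it flat on the cork mat. Lower all the clementines from the bamboo tray gently into the keeper, side by side on its floor, without dropping them in; then put the lid back on and turn both cam catches a quarter turn fully home over its edge, so that it is drawn down tight. Leave the kettle, bowls, jar and red silicone lid where they are.

Things in the scene. Friction and masses are not known exactly. Their poses are not given: they have to be found in the camera images.
- keeper: Fruit keeper: wide brushed-aluminium pot, fixed to the dresser. Outer diameter 212 mm, inner 200 mm; floor 6 mm and metal rim 94 mm above the dresser; a soft black seal ring on the rim stands to 101 mm with nothing on it. Origin: centre of the underside; z up. Outside the rim one cam catch at the +y side and one at the -y side, their axes 130 mm from the pot's centre.
- lid: Round bamboo lid, 0.35 kg: disc 220 mm across, 8 mm thick; under it a step 188 mm across, 14 mm deep, that drops into the pot; on top at the centre an aluminium knob 32 mm across, 35 mm high. Origin: centre of the step's underside; z up; disc top 22 mm, knob top 57 mm above it. Lying loose on the seal the origin is about 85 mm above the dresser, drawn tight 81.5 mm.
- catch_l (a joint): Angle of the cam catch at the keeper's +y side, rad: 0 open (nose beside the lid), 1.571 fully home at its stop (nose over the lid's edge, pointing at the pot's centre). Grows clockwise seen from above, about a vertical axis. Over the quarter turn the catch sinks 9 mm (evenly, as on a screw) and presses the lid down; light friction (about 0.1 N m), stays where left.
- catch_l_grip (a point): On that catch's axis, in its upright wing grip: a steel plate 52 mm long, 10 mm thick, from 19 mm below this point to 15 mm above. x points along the wing, the way the nose points; z up. The nose is 14 mm wide, reaches 38 mm from the axis, its underside 27 mm below this point. About 139 mm above the dresser when open, 130 mm when home.
- catch_r (a joint): Angle of the cam catch on the keeper's -y side, rad: same meaning and same (clockwise) sense as catch_l.
- catch_r_grip (a point): On the axis of the -y catch, at the middle of its wing grip: like catch_l_grip.
- tray: Round bamboo tray, fixed to the dresser: outer diameter 298 mm, rim 18 mm high and 6 mm thick, floor 8 mm above the dresser. Origin: centre of the underside.
- mat: Round cork mat, 240 mm diameter, 5 mm thick, fixed to the dresser. Origin: centre of the underside.
- kettle: Electric kettle on its base, about 165 mm diameter, 167 mm high, handle to its +y. Bystander. Origin: centre of the underside.
- bowls: Two nested white porcelain bowls, 136 mm diameter, 63 mm high. Bystander. Origin: centre of the underside.
- jar: Closed glass jar with a cork top, 80 mm diameter, 105 mm high. Bystander. Origin: centre of the underside.
- silicone_lid: Red silicone lid lying flat, 140 mm diameter, 4 mm thick with an 18 mm high button. Bystander. Origin: centre of the underside.
- fruit0: Clementine: slightly flattened ball, 58 mm diameter, 50 mm high, flat base 26 mm wide, 90 g; starts in the tray standing on its base. Origin: its centre, 25 mm above its base; z towards the stalk. May be absent (then None).
- fruit1: Clementine: slightly flattened ball, 58 mm diameter, 50 mm high, flat base 26 mm wide, 90 g; starts in the tray standing on its base. Origin: its centre, 25 mm above its base; z towards the stalk. May be absent (then None).
- fruit2: Clementine: slightly flattened ball, 58 mm diameter, 50 mm high, flat base 26 mm wide, 90 g; starts in the tray standing on its base. Origin: its centre, 25 mm above its base; z towards the stalk. May be absent (then None).
- fruit3: Clementine: slightly flattened ball, 58 mm diameter, 50 mm high, flat base 26 mm wide, 90 g; starts in the tray standing on its base. Origin: its centre, 25 mm above its base; z towards the stalk. May be absent (then None).
- fruit4: Clementine: slightly flattened ball, 58 mm diameter, 50 mm high, flat base 26 mm wide, 90 g; starts in the tray standing on its base. Origin: its centre, 25 mm above its base; z towards the stalk. May be absent (then None).
Things that resemble listed ones, but are neither listed nor needed, are in the scene too. Leave any black or white look-alike of the fruit1 alone.

How it is judged:
By the outcome, as a careful person would: the job done as asked, in the order asked, and still so for the second after the job is handed in, with the robot touching nothing.
Of fruit0, fruit1, fruit2, fruit3, fruit4 only 2 to 4 are there at a start; the rules pass over those that are not, and their reading is None.
At some moment in a run one of fruit0, fruit1, fruit2, fruit3, fruit4, lid may be knocked a few centimetres aside while the robot is not near it.
It also fails if it takes over 210 s, if anything falls off the work surface, if the arm or the gripper's body presses on something with over 40 N, if the wrist force passes 120 N, or if a joint passes its speed limit or range.

## Robot

A 6-joint arm with a two-finger parallel gripper is mounted at the origin on the work surface. World frame = base frame: x ahead of the robot, y to its left, z up, the work surface at z = 0. Lengths are in m, angles in degrees, forces in N, time in s.
With the tool pointing down it reaches from about 0.3 to 0.75 m from the base axis. Payload 8.5 kg.
Tool frame: the origin (TCP) lies midway between the tips of the shut fingers; the grasp point (between the pads) lies env.tcp_to_grasp behind it (env.tcp_to_grasp is the distance from the TCP to the grasp point, in m); z points along the fingers, y is the line along which they close (so a half turn about z gives the same grasp; the last joint's range is limited). The gripper opens to 85 mm and grips with 20 to 120 N. Pads are 22 mm wide; open, the fingers measure 114 mm over their backs; the gripper's body (76 mm by 85 mm) begins 54 mm behind the grasp point. The pads swing forward as they close: fully open they stand 13 mm farther back than shut.
Start: joints at [-79.085, 21.807, 74.336, -0, 83.858, -12.336], TCP at [0.217, -0.505, 0.231] pointing down, gripper open.
Joint ranges: [-178.18, 178.18], [-50.72, 133.34], [12.68, 142.11], [-81.47, 261.47], [9.98, 163.14], [-165.26, 165.26]. Speed limits (degrees/s): [136.94, 136.94, 180, 180, 180, 180].

## Interface

Orientations are given as a 3x3 rotation matrix whose columns are the frame's x, y, z axes.
In Python, from rig import observe, optics, job, env gives the robot as it stands. The module is installed in compiled form; this text tells all that it offers.
- The arm moves only by the shell command python3 -m jog 'ROWS' [FORCE]. ROWS is JSON, a list of rows, each a list of 7 numbers: the turn, a rotation vector about the tool's x, y, z in rad, then the shift along the tool's x, y, z in m, then the opening in per cent of the stroke, from 0 (shut) to 100 (fully open). A call has 1 to 10 rows; each row shifts and turns the commanded pose from where the row before left it, along the tool's axes as they then stand; what a row does not reach is not made up. A row lasts 1/8 s, in which the tool goes at most 62.5 mm and 10.7 degrees, less where a joint would pass 70% of its speed; a pose out of reach is approached as far as the arm can. A call is refused whole if a number of a shift passes 0.0625 or a number of a turn 0.188, either way. A call with a gripper value outside its range is refused whole. The fingers move at their own pace and stop on an object; FORCE is the grip in N (left out, the last holds). Time passes only in rows, so rows that do not move let the fingers close. It gives the time, the measured TCP pose, the force, the opening and the grip force at its end, in the units of the state.
- observe(): the state, without advancing time (a new reading comes with each control period).
- optics.get_image(name): name is "scene" or "side" or "wrist"; returns a dict with "pixels" (400x640x3 uint8, red, green, blue), "mtx" (3x3 intrinsics, pixels), "rvec" (rotation vector, rad) and "tvec" (3), from world to camera coordinates, as OpenCV has them. Camera axes: x right, y down, z forward; pixel columns grow to the right and rows downward; lengths in m; the calibration is good to about 2 mm. A picture is of the moment at which its call begins. There is no depth.
- job.close_job(): hands the job in; it is judged then, once.
The state is a dict: "time_s": time; "q": joint angles; "qvel": joint speeds; "joint_efforts": joint torques, N m; "position": TCP position; "tool_rot": TCP orientation; "ft_force": force on the tool from outside, world axes, zero at the start; "wrist_torque": the same for the moment, N m; "grip_width": finger opening in m; "gripper_force": force on a finger pad.
Only numpy, scipy, OpenCV 4.12 (cv2) and the standard library are available. Lean on these libraries where they do the work, as an engineer would, in place of code of your own. Each camera call takes 0.05 s, during which the arm holds its last target. There are 200 camera calls.

## Working session

There is one attempt and no reset: what is moved stays moved. The work goes in short steps, Python scripts to look and compute and a shell command to move; the robot and the scene stay as the last step left them, time stands still between calls to the robot, and variables do not carry over. Pictures are saved under pics/ and viewed, at most 16 in all, crops included, and the job is handed in when it is done.

```bash
mkdir -p pics
cat > h.py <<'E'
import numpy as np, cv2
from rig import observe, optics, job, env
def grab(cam,name):
    im=optics.get_image(cam); cv2.imwrite(f'pics/{name}.png',im['pixels'][:,:,::-1]); np.savez(f'pics/{name}.npz',**im); return im
def ray(im,u,v,z):
    R=cv2.Rodrigues(np.array(im['rvec'],float))[0]; t=np.array(im['tvec'],float).ravel()
    c=-R.T@t; d=R.T@np.linalg.inv(im['mtx'])@np.array([u,v,1.]); return c+d*(z-c[2])/d[2]
def proj(im,p):
    return cv2.projectPoints(np.array(p,float).reshape(-1,3),np.array(im['rvec'],float),np.array(im['tvec'],float),np.array(im['mtx'],float),None)[0].reshape(-1,2)
def rel(p):  # world point -> tool-frame offset from TCP
    s=observe(); return np.array(s['tool_rot']).T@(np.array(p)-np.array(s['position']))
E
python3 - <<'E'
from h import *
for c in ['scene','side','wrist']: grab(c,c+'0')
s=observe(); print(s['position'],np.round(s['tool_rot'],3),env.tcp_to_grasp,s['time_s'])
a=[cv2.imread(f'pics/{c}0.png') for c in ['scene','side','wrist']]
for i in a[:1]:pass
E
```

```text
[ 0.21706924 -0.50511618  0.23087349] [[ 0.919  0.395 -0.   ]
 [ 0.395 -0.919  0.001]
 [ 0.    -0.001 -1.   ]] 0.0187 0.15
```

View pics/scene0.png

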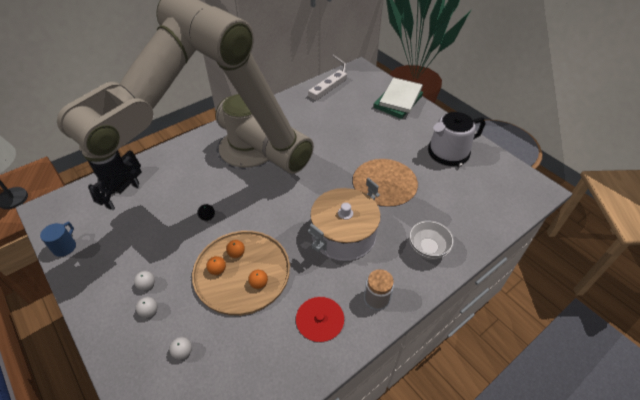

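View pics/side0.png

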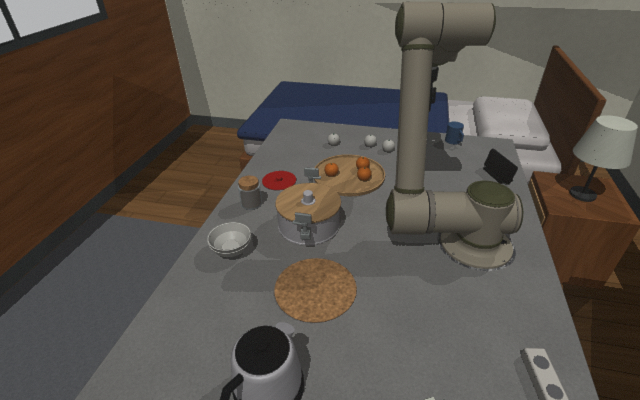

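Scene shows three clementines in the tray at about (215,266), (235,248) and (258,280), with white balls at left and a black one at (206,212) as look-alikes, to be left alone. The lid knob is at (346,208), catches at (317,238) and (373,187), and the cork mat at (386,182). The side view agrees.

Run:
```python
from h import *
for c in ['scene','side']:
    im=dict(np.load(f'pics/{c}0.npz')); hsv=cv2.cvtColor(im['pixels'],cv2.COLOR_RGB2HSV)
    m=cv2.inRange(hsv,(5,190,90),(15,255,255)); n,l,st,ce=cv2.connectedComponentsWithStats(m)
    for i in range(1,n):
        if st[i,4]>60: print(c,'orange',np.round(ce[i]),st[i,4],np.round(ray(im,*ce[i],0.033),3))
I={c:dict(np.load(f'pics/{c}0.npz')) for c in ['scene','side']}
print('knob top',ray(I['scene'],345,205,.142),ray(I['side'],308,194,.142))
print('mat',ray(I['scene'],386,182,.005),ray(I['side'],316,289,.005))
print('tray',ray(I['scene'],241,270,.018),ray(I['side'],350,173,.018))
print('catches',ray(I['scene'],317,232,.15),ray(I['scene'],373,182,.15),ray(I['side'],303,219,.145),ray(I['side'],312,172,.145))
a=cv2.resize(I['scene']['pixels'][150:290,270:430],None,fx=4,fy=4,interpolation=cv2.INTER_CUBIC)
cv2.imwrite('pics/crop1.png',a[:,:,::-1])
```

```text
scene orange [235. 249.] 194 [ 0.413 -0.299  0.033]
scene orange [216. 265.] 212 [ 0.431 -0.377  0.033]
scene orange [258. 279.] 230 [ 0.549 -0.303  0.033]
side orange [363. 167.] 127 [ 0.421 -0.346  0.033]
side orange [331. 168.] 70 [ 0.549 -0.313  0.033]
knob top [0.55549052 0.025446   0.142     ] [0.55280585 0.03438866 0.142     ]
mat [0.47748146 0.29642559 0.005     ] [0.46334791 0.30369175 0.005     ]
tray [ 0.48234005 -0.32208148  0.018     ] [ 0.46905494 -0.31325908  0.018     ]
catches [ 0.58940103 -0.11023463  0.15      ] [0.54148912 0.15448159 0.15      ] [0.53388972 0.16636307 0.145     ] [ 0.57145512 -0.09388874  0.145     ]
```

View pics/crop1.png

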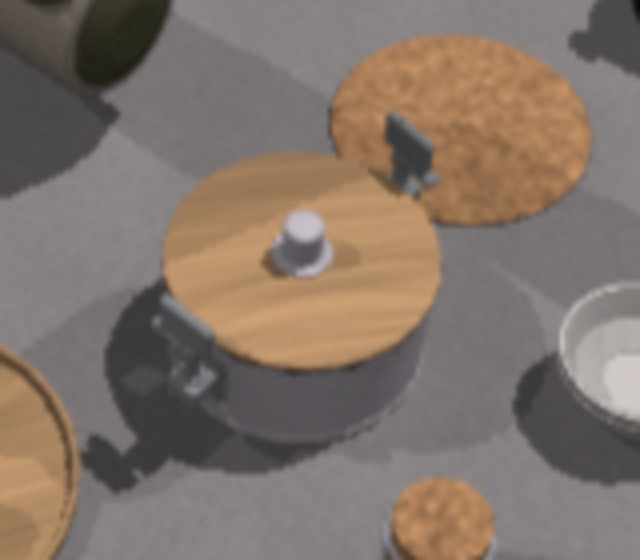

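The enlarged crop shows the lid with its knob at scene (346,207), catch_r's wing at (317,234) and catch_l's at (372,186), both roughly along +x and open. The mat is free. I'm setting out to a point above the knob.

```bash
python3 -m jog '[[0,0,0.135,0,0,-0.02,100],[0,0,0.135,0,0,-0.02,100],[0,0,0.137,0,0,-0.02,100]]'; python3 -m jog '[[0,0,0,0.033,-0.051,0,100],[0,0,0,0.033,-0.051,0,100],[0,0,0,0.033,-0.051,0,100],[0,0,0,0.033,-0.051,0,100],[0,0,0,0.033,-0.051,0,100],[0,0,0,0.033,-0.051,0,100],[0,0,0,0.033,-0.051,0,100],[0,0,0,0.033,-0.051,0,100],[0,0,0,0.033,-0.051,0,100],[0,0,0,0.033,-0.051,0,100]]'
python3 - <<'E'
from h import *
grab('wrist','w1'); s=observe(); print(s['position'],np.round(s['tool_rot'],3))
E
```

```text
time_s: 0.52
position: [0.2171, -0.5052, 0.2917]
tool_rot: [[1.0, -0.006, -0.0], [-0.006, -1.0, 0.001], [-0.0, -0.001, -1.0]]
ft_force: [0.1, 0.7, 0.7]
grip_width: 0.0854
gripper_force: 0.0
time_s: 1.78
position: [0.5485, 0.0062, 0.2912]
tool_rot: [[1.0, -0.001, -0.0], [-0.001, -1.0, -0.0], [-0.0, 0.0, -1.0]]
ft_force: [1.0, -0.4, 0.2]
grip_width: 0.0855
gripper_force: 0.0
[0.55064723 0.01156914 0.29051416] [[ 1.     0.004  0.   ]
 [ 0.004 -1.     0.003]
 [ 0.    -0.003 -1.   ]]
```

View pics/w1.png

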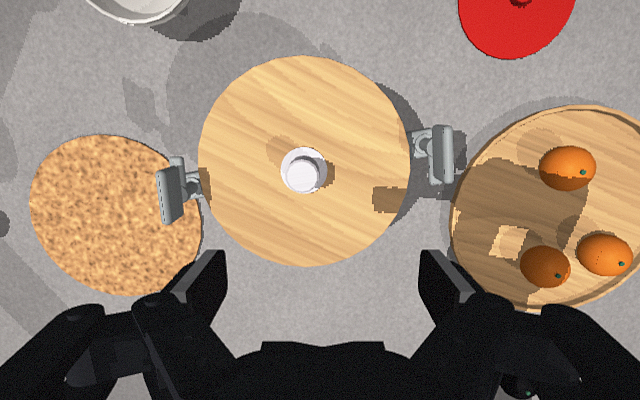

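The wrist view shows the knob at (301,174), the disc centred at (304,161), wings at (171,193) and (442,153), the mat around (117,215) and fruits at (567,168), (545,266) and (605,255).

Run:
```python
from h import *
im=dict(np.load('pics/w1.npz'))
for n,u,v,z in [('knobtop',301,174,.142),('disc',304,161,.107),('discL',198,161,.107),('discR',410,161,.107),('discT',304,55,.107),('discB',304,266,.107),('wingL top',170,193,.154),('wL a',165,166,.154),('wL b',174,222,.154),('wingR top',442,153,.154),('wR a',443,125,.154),('wR b',441,182,.154),('matL',29,203,.005),('matT',103,134,.005),('matB',125,296,.005),('f',567,168,.033),('f',545,266,.033),('f',605,255,.033)]:
    print(n,np.round(ray(im,u,v,z),4))
hsv=cv2.cvtColor(im['pixels'],cv2.COLOR_RGB2HSV)
m=cv2.inRange(hsv,(5,200,90),(14,255,255)); n,l,st,ce=cv2.connectedComponentsWithStats(m)
for i in range(1,n):
    if st[i,4]>300: print(np.round(ce[i]),st[i,4],np.round(ray(im,*ce[i],0.033),3))
a=np.vstack([cv2.resize(im['pixels'][130:240,140:230],None,fx=5,fy=5),]); b=cv2.resize(im['pixels'][100:210,400:470],None,fx=5,fy=5)
cv2.imwrite('pics/crop2.png',np.hstack([a,b])[:,:,::-1])
```

```text
knobtop [0.5609 0.0268 0.142 ]
disc [0.568  0.0258 0.107 ]
discL [0.5681 0.1346 0.107 ]
discR [ 0.5679 -0.0829  0.107 ]
discT [0.6683 0.0242 0.107 ]
discB [0.4499 0.0277 0.107 ]
wingL top [0.5459 0.1445 0.154 ]
wL a [0.5704 0.1459 0.154 ]
wL b [0.5183 0.1443 0.154 ]
wingR top [ 0.5816 -0.0975  0.154 ]
wR a [ 0.6054 -0.096   0.154 ]
wR b [ 0.5557 -0.0991  0.154 ]
matL [0.4953 0.4157 0.005 ]
matT [0.5894 0.2956 0.005 ]
matB [0.3491 0.3057 0.005 ]
f [ 0.5482 -0.3024  0.033 ]
f [ 0.4123 -0.2992  0.033 ]
f [ 0.4287 -0.378   0.033 ]
[567. 167.] 1537 [ 0.549 -0.302  0.033]
[604. 254.] 1488 [ 0.43  -0.376  0.033]
[546. 267.] 1219 [ 0.411 -0.301  0.033]
```

View pics/crop2.png

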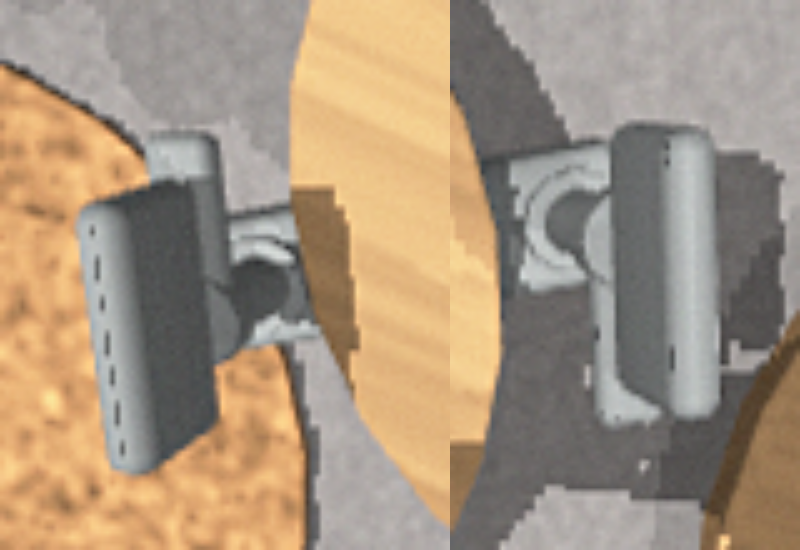

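```bash
python3 -m jog '[[0,0,0,0.01,-0.0145,0.04,100],[0,0,0,0,0,0.05,100],[0,0,0,0,0,0.05,100],[0,0,0,0,0,0.025,100],[0,0,0,0,0,0,100],[0,0,0,0,0,0,100]]'
```

```text
time_s: 2.58
position: [0.5584, 0.0186, 0.1275]
tool_rot: [[1.0, -0.001, 0.002], [-0.001, -1.0, -0.0], [0.002, 0.0, -1.0]]
ft_force: [-0.1, -0.7, -0.4]
grip_width: 0.0852
gripper_force: 0.0
```

```bash
python3 -m jog '[[0,0,0,0.002,-0.0075,0.007,100],[0,0,0,0,0,0.007,100],[0,0,0,0,0,0,100],[0,0,0,0,0,0,0],[0,0,0,0,0,0,0],[0,0,0,0,0,0,0],[0,0,0,0,0,0,0],[0,0,0,0,0,0,0],[0,0,0,0,0,0,0]]' 50
```

```text
time_s: 3.7
position: [0.5598, 0.0262, 0.1124]
tool_rot: [[1.0, -0.001, 0.0], [-0.001, -1.0, -0.0], [0.0, 0.0, -1.0]]
ft_force: [0.3, -1.0, 0.9]
grip_width: 0.0307
gripper_force: 49.3
```

Run:
```python
from h import *
im=grab('side','s2'); cv2.imwrite('pics/s2c.png',cv2.resize(im['pixels'][120:270,220:400],None,fx=3,fy=3)[:,:,::-1])
s=observe(); print(s['position'],s['grip_width'],s['gripper_force'],s['ft_force'])
```

```text
[0.55980276 0.02620135 0.1123795 ] 0.03073483308776901 49.30603802204132 [ 0.27963696 -0.70612015  0.85521446]
```

```bash
python3 -m jog '[[0,0,0,0,0,-0.01,0],[0,0,0,0,0,-0.02,0],[0,0,0,0,0,-0.03,0],[0,0,0,0,0,-0.04,0],[0,0,0,-0.015,-0.045,0,0],[0,0,0,-0.015,-0.045,0,0],[0,0,0,-0.015,-0.046,0,0],[0,0,0,-0.016,-0.046,0,0],[0,0,0,-0.016,-0.045,0,0],[0,0,0,-0.015,-0.045,0,0]]' 60
python3 -m jog '[[0,0,0,0,0,0,0],[0,0,0,0,0,0,0]]'
python3 - <<'E'
from h import *
im=grab('scene','sc3'); s=observe(); print(s['position'],s['grip_width'])
cv2.imwrite('pics/sc3c.png',cv2.resize(im['pixels'][80:320,170:500],None,fx=2,fy=2)[:,:,::-1])
E
```

```text
time_s: 5.0
position: [0.467, 0.2998, 0.2126]
tool_rot: [[1.0, -0.001, -0.001], [-0.001, -1.0, -0.0], [-0.001, 0.0, -1.0]]
ft_force: [0.3, 0.3, -3.1]
grip_width: 0.0301
gripper_force: 60.0
time_s: 5.25
position: [0.4679, 0.2981, 0.2124]
tool_rot: [[1.0, -0.001, -0.0], [-0.001, -1.0, -0.0], [-0.0, 0.0, -1.0]]
ft_force: [0.2, -1.1, -2.8]
grip_width: 0.0306
gripper_force: 60.2
[0.46822854 0.29768708 0.21233014] 0.030319963332510153
```

View pics/sc3c.png

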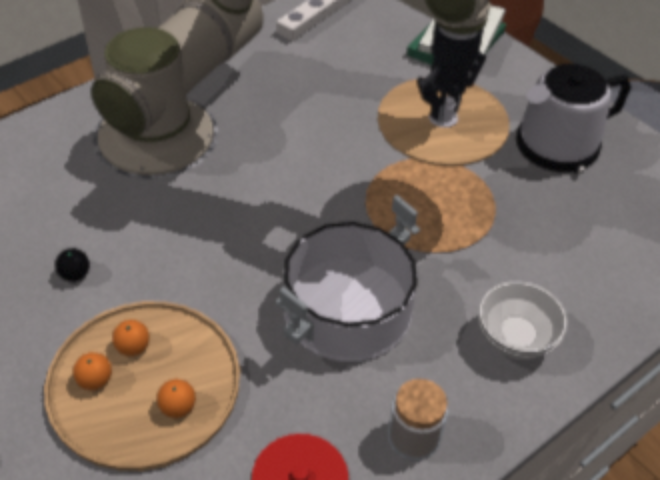

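The lid is held level over the mat (lid at crop (443,118), mat at (430,205)), and the open pot is empty. Next I'll lower it.

```bash
python3 -m jog '[[0,0,0,0,0,0.05,0],[0,0,0,0,0,0.05,0],[0,0,0,0,0,0.045,0],[0,0,0,0,0,0.02,0],[0,0,0,0,0,0.007,0],[0,0,0,0,0,0.004,0],[0,0,0,0,0,0.002,0],[0,0,0,0,0,0,0],[0,0,0,0,0,0,0]]'
```

```text
time_s: 6.42
position: [0.4683, 0.2985, 0.0348]
tool_rot: [[1.0, -0.001, 0.001], [-0.001, -1.0, 0.0], [0.001, -0.0, -1.0]]
ft_force: [-0.3, -0.3, -3.5]
grip_width: 0.0303
gripper_force: 60.2
```

```bash
python3 -m jog '[[0,0,0,0,0,0.0015,0],[0,0,0,0,0,0.0015,0],[0,0,0,0,0,0,0],[0,0,0,0,0,0,0]]'
```

```text
time_s: 6.92
position: [0.4682, 0.2985, 0.033]
tool_rot: [[1.0, -0.001, 0.001], [-0.001, -1.0, 0.0], [0.001, -0.0, -1.0]]
ft_force: [-4.9, -1.7, 12.9]
grip_width: 0.0304
gripper_force: 62.3
```

```bash
python3 -m jog '[[0,0,0,0,0,0,100],[0,0,0,0,0,0,100],[0,0,0,0,0,0,100],[0,0,0,0,0,0,100],[0,0,0,0,0,-0.03,100],[0,0,0,0,0,-0.05,100],[0,0,0,0,0,-0.05,100],[0,0,0,0,0,-0.05,100]]'
python3 -m jog '[[0,0,0,0.008,0.06,0,100],[0,0,0,0.008,0.06,0,100],[0,0,0,0.008,0.06,0,100],[0,0,0,0.008,0.06,0,100],[0,0,0,0.008,0.06,0,100],[0,0,0,0.008,0.06,0,100],[0,0,0,0.008,0.06,0,100],[0,0,0,0.008,0.06,0,100],[0,0,0,0.008,0.06,0,100],[0,0,0,0.008,0.06,0,100]]'
cat > fr.py <<'E'
from h import *
import sys
def fruits(im,z=.033):
    hsv=cv2.cvtColor(im['pixels'],cv2.COLOR_RGB2HSV)
    m=cv2.inRange(hsv,(4,190,60),(14,255,255)); n,l,st,ce=cv2.connectedComponentsWithStats(m)
    return [(np.round(ce[i]),int(st[i,4]),np.round(ray(im,*ce[i],z),3)) for i in range(1,n) if st[i,4]>120]
if __name__=='__main__':
    for c in sys.argv[2:]:
        im=grab(c,sys.argv[1]+c)
        for f in fruits(im): print(c,*f)
    s=observe(); print(s['position'],np.round(s['tool_rot'],3).tolist(),'q',np.round(s['q']))
E
python3 fr.py a wrist scene
```

```text
time_s: 7.92
position: [0.4678, 0.2983, 0.213]
tool_rot: [[1.0, -0.001, -0.0], [-0.001, -1.0, -0.0], [-0.0, 0.0, -1.0]]
ft_force: [-0.0, 0.7, -0.0]
grip_width: 0.0854
gripper_force: 0.0
time_s: 9.18
position: [0.5473, -0.3037, 0.2112]
tool_rot: [[1.0, -0.001, 0.0], [-0.001, -1.0, 0.0], [0.0, -0.0, -1.0]]
ft_force: [1.7, 1.0, 0.6]
grip_width: 0.0854
gripper_force: 0.0
wrist [323. 178.] 1523 [ 0.551 -0.304  0.033]
wrist [388. 280.] 1431 [ 0.434 -0.376  0.033]
wrist [319. 294.] 1388 [ 0.417 -0.299  0.033]
scene [216. 266.] 211 [ 0.431 -0.377  0.033]
scene [258. 279.] 224 [ 0.55  -0.303  0.033]
[ 0.5468735  -0.30715593  0.20992275] [[1.0, -0.006, -0.001], [-0.006, -1.0, -0.001], [-0.001, 0.001, -1.0]] q [-40.  31.  63.  -0.  86.  50.]
```

View pics/ascene.png

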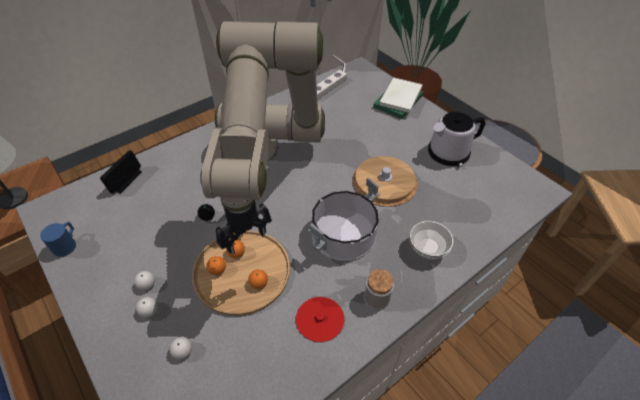

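The lid lies flat on the mat at (386,180) and the fruit is undisturbed. Grasping fruit A at (258,280) next.

```bash
python3 -m jog '[[0,0,0,0.002,0.002,0.05,100],[0,0,0,0,0,0.06,100],[0,0,0,0,0,0.055,100],[0,0,0,0,0,0.025,100],[0,0,0,0,0,0.01,100],[0,0,0,0,0,0,100],[0,0,0,0,0,0,0],[0,0,0,0,0,0,0],[0,0,0,0,0,0,0],[0,0,0,0,0,0,0]]' 20
```

```text
time_s: 10.52
position: [0.5499, -0.304, 0.0129]
tool_rot: [[1.0, -0.001, 0.002], [-0.001, -1.0, -0.001], [0.002, 0.001, -1.0]]
ft_force: [-1.4, 1.6, 6.6]
grip_width: 0.0559
gripper_force: 20.8
```

```bash
python3 -m jog '[[0,0,0,0,0,-0.02,0],[0,0,0,0,0,-0.05,0],[0,0,0,0,0,-0.06,0],[0,0,0,0,0,-0.05,0],[0,0,0,-0.006,-0.055,0,0],[0,0,0,-0.006,-0.055,0,0],[0,0,0,-0.006,-0.055,0,0],[0,0,0,-0.006,-0.055,0,0],[0,0,0,-0.004,-0.055,0,0],[0,0,0,0,-0.055,0,0]]'
python3 -m jog '[[0,0,0,0,0,0,0],[0,0,0,0,0,0,0]]'
python3 - <<'E'
from h import *
im=grab('wrist','w4'); s=observe(); print(s['position'],s['grip_width'])
E
```

```text
time_s: 11.78
position: [0.5213, 0.028, 0.192]
tool_rot: [[1.0, -0.001, 0.001], [-0.001, -1.0, -0.0], [0.001, 0.0, -1.0]]
ft_force: [0.8, 0.0, -0.5]
grip_width: 0.0562
gripper_force: 21.9
time_s: 12.02
position: [0.5218, 0.026, 0.1917]
tool_rot: [[1.0, -0.001, 0.001], [-0.001, -1.0, -0.0], [0.001, 0.0, -1.0]]
ft_force: [-0.1, 0.3, -1.7]
grip_width: 0.0558
gripper_force: 21.9
[0.5218656  0.02552472 0.19154051] 0.05601347892429474
```

View pics/w4.png

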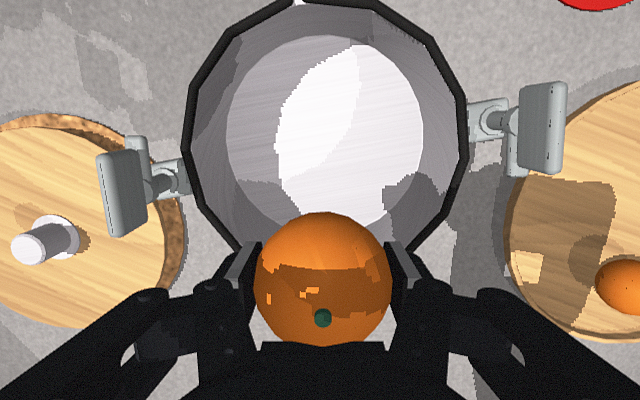

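The fruit is held upright at (322,280). The pot rim spans columns 187 to 468, with its far edge at row 0. I'll work out the pot centre and wing positions from this view.

Run:
```python
from h import *
im=dict(np.load('pics/w4.npz'))
for n,u,v,z in [('L',188,130,.098),('R',468,130,.098),('T',325,0,.1),('wLtop a',107,155,.154),('wLtop b',114,232,.154),('wR a',548,86,.154),('wR b',547,170,.154),('floorL',228,130,.006),('floorR',423,130,.006),('floorT',322,36,.006)]: print(n,np.round(ray(im,u,v,z),4))
```

```text
L [0.5769 0.1241 0.098 ]
R [ 0.5767 -0.0787  0.098 ]
T [0.6596 0.025  0.1   ]
wLtop a [0.5657 0.1484 0.154 ]
wLtop b [0.5194 0.1524 0.154 ]
wR a [ 0.6023 -0.0939  0.154 ]
wR b [ 0.5569 -0.1016  0.154 ]
floorL [0.5726 0.1216 0.006 ]
floorR [ 0.5724 -0.0744  0.006 ]
floorT [0.6584 0.027  0.006 ]
```

```bash
python3 -m jog '[[0,0,0,0,0.001,0.04,0],[0,0,0,0,0,0.04,0],[0,0,0,0,0,0.04,0],[0,0,0,0,0,0.03,0],[0,0,0,0,0,0.018,0],[0,0,0,0,0,0.006,0],[0,0,0,0,0,0.003,0],[0,0,0,0,0,0.002,0],[0,0,0,0,0,0,0],[0,0,0,0,0,0,0]]'
```

```text
time_s: 13.32
position: [0.5219, 0.0253, 0.0127]
tool_rot: [[1.0, -0.001, 0.001], [-0.001, -1.0, -0.0], [0.001, 0.0, -1.0]]
ft_force: [0.4, -0.4, -0.7]
grip_width: 0.0561
gripper_force: 21.9
```

```bash
python3 -m jog '[[0,0,0,0,0,0.001,0],[0,0,0,0,0,0.001,0],[0,0,0,0,0,0,0]]';  python3 -m jog '[[0,0,0,0,0,0,0]]'
```

```text
time_s: 13.7
position: [0.5219, 0.0254, 0.0109]
tool_rot: [[1.0, -0.001, 0.001], [-0.001, -1.0, -0.0], [0.001, 0.0, -1.0]]
ft_force: [-1.3, 0.7, 5.7]
grip_width: 0.0561
gripper_force: 22.3
time_s: 13.82
position: [0.5219, 0.0254, 0.0109]
tool_rot: [[1.0, -0.001, 0.001], [-0.001, -1.0, -0.0], [0.001, 0.0, -1.0]]
ft_force: [-0.4, -0.4, 6.1]
grip_width: 0.0563
gripper_force: 22.3
```

```bash
python3 -m jog '[[0,0,0,0,0,0,85],[0,0,0,0,0,0,85],[0,0,0,0,0,0,85],[0,0,0,0,0,-0.02,85],[0,0,0,0,0,-0.05,85],[0,0,0,0,0,-0.06,85],[0,0,0,0,0,-0.05,85]]'
python3 -m jog '[[0,0,0,-0.0114,0.0503,0,85],[0,0,0,-0.0114,0.0503,0,85],[0,0,0,-0.0114,0.0503,0,85],[0,0,0,-0.0114,0.0503,0,85],[0,0,0,-0.0114,0.0503,0,85],[0,0,0,-0.0114,0.0503,0,85],[0,0,0,-0.0114,0.0503,0,85],[0,0,0,-0.0114,0.0503,0,85]]'
python3 -m jog '[[0,0,0.1745,0,0,0,100],[0,0,0.1745,0,0,0,100],[0,0,0.1745,0,0,0,100],[0,0,0.1745,0,0,0,100],[0,0,0.1745,0,0,0,100],[0,0,0.1745,0,0,0,100],[0,0,0,0,0,0,100]]'
python3 fr.py b wrist scene
```

```text
time_s: 14.7
position: [0.5217, 0.0253, 0.1926]
tool_rot: [[1.0, -0.001, 0.001], [-0.001, -1.0, -0.0], [0.001, 0.0, -1.0]]
ft_force: [0.5, -0.8, -0.3]
grip_width: 0.0725
gripper_force: 0.0
time_s: 15.7
position: [0.4294, -0.3785, 0.1902]
tool_rot: [[1.0, -0.001, -0.0], [-0.001, -1.0, 0.0], [-0.0, -0.0, -1.0]]
ft_force: [0.5, 1.1, -0.7]
grip_width: 0.0723
gripper_force: 0.0
time_s: 16.58
position: [0.43, -0.3769, 0.1902]
tool_rot: [[0.5, -0.866, -0.0], [-0.866, -0.5, 0.0], [-0.0, 0.0, -1.0]]
ft_force: [-0.4, -0.8, -0.2]
grip_width: 0.0857
gripper_force: 0.0
wrist [323. 181.] 1653 [ 0.432 -0.38   0.033]
wrist [300. 253.] 1582 [ 0.415 -0.303  0.033]
scene [336. 221.] 157 [0.522 0.023 0.033]
scene [235. 249.] 199 [ 0.414 -0.3    0.033]
scene [216. 266.] 210 [ 0.431 -0.378  0.033]
[ 0.43003269 -0.3769219   0.19021116] [[0.502, -0.865, -0.0], [-0.865, -0.502, 0.0], [-0.0, 0.0, -1.0]] q [-53.  26.  75.   0.  79.  97.]
```

```bash
python3 -m jog '[[0,0,0,0.001,0,0.05,100],[0,0,0,0,0,0.06,100],[0,0,0,0,0,0.045,100],[0,0,0,0,0,0.015,100],[0,0,0,0,0,0.0075,100],[0,0,0,0,0,0,100],[0,0,0,0,0,0,0],[0,0,0,0,0,0,0],[0,0,0,0,0,0,0],[0,0,0,0,0,0,0]]' 20
```

```text
time_s: 17.92
position: [0.4309, -0.3783, 0.0141]
tool_rot: [[0.499, -0.866, 0.001], [-0.866, -0.499, -0.002], [0.002, -0.0, -1.0]]
ft_force: [-0.5, 1.5, 5.5]
grip_width: 0.0561
gripper_force: 20.5
```

```bash
python3 -m jog '[[0,0,0,0,0,-0.02,0],[0,0,0,0,0,-0.05,0],[0,0,0,0,0,-0.06,0],[0,0,0,0,0,-0.046,0]]'
python3 -m jog '[[0,0,0,-0.0348,-0.0447,0,0],[0,0,0,-0.0348,-0.0447,0,0],[0,0,0,-0.0348,-0.0447,0,0],[0,0,0,-0.0348,-0.0447,0,0],[0,0,0,-0.0348,-0.0447,0,0],[0,0,0,-0.0348,-0.0447,0,0],[0,0,0,-0.0348,-0.0447,0,0],[0,0,0,0,0,0,0],[0,0,0,0,0,0,0]]'
python3 fr.py c wrist
```

```text
time_s: 18.42
position: [0.4306, -0.3779, 0.1919]
tool_rot: [[0.499, -0.866, 0.002], [-0.866, -0.499, -0.002], [0.003, -0.0, -1.0]]
ft_force: [-0.3, 0.5, 0.5]
grip_width: 0.056
gripper_force: 21.9
time_s: 19.55
position: [0.5799, -0.0108, 0.189]
tool_rot: [[0.499, -0.866, 0.0], [-0.866, -0.499, -0.0], [0.0, 0.0, -1.0]]
ft_force: [0.2, -0.5, 0.3]
grip_width: 0.0558
gripper_force: 21.9
wrist [633.  10.] 199 [ 0.43  -0.27   0.033]
wrist [324. 278.] 13960 [0.529 0.074 0.033]
[ 0.57982631 -0.0114102   0.18901544] [[0.498, -0.867, 0.0], [-0.867, -0.498, -0.0], [0.0, 0.0, -1.0]] q [-13.  27.  74.  -0.  80. 137.]
```

View pics/cwrist.png

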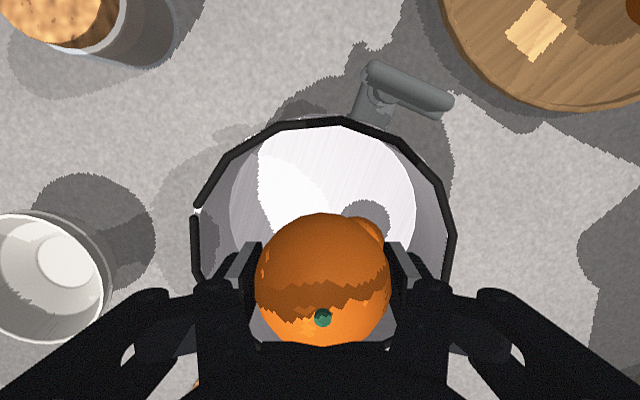

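The fruit is held over the pot floor at (324,280), with room below it and fruit A just visible behind it. Lowering.

```bash
python3 -m jog '[[0,0,0,0,0,0.04,0],[0,0,0,0,0,0.04,0],[0,0,0,0,0,0.04,0],[0,0,0,0,0,0.03,0],[0,0,0,0,0,0.016,0],[0,0,0,0,0,0.005,0],[0,0,0,0,0,0.003,0],[0,0,0,0,0,0.001,0],[0,0,0,0,0,0,0],[0,0,0,0,0,0,0]]'
```

```text
time_s: 20.85
position: [0.5803, -0.0106, 0.0142]
tool_rot: [[0.499, -0.866, 0.001], [-0.866, -0.499, -0.0], [0.0, -0.001, -1.0]]
ft_force: [-0.2, -0.7, -1.2]
grip_width: 0.0562
gripper_force: 21.9
```

```bash
python3 -m jog '[[0,0,0,0,0,0.001,0],[0,0,0,0,0,0.001,0],[0,0,0,0,0,0,0],[0,0,0,0,0,0,0]]'
```

```text
time_s: 21.35
position: [0.5801, -0.0105, 0.0121]
tool_rot: [[0.499, -0.866, 0.0], [-0.866, -0.499, -0.0], [0.0, -0.0, -1.0]]
ft_force: [-1.1, 0.3, 4.9]
grip_width: 0.0562
gripper_force: 22.3
```

```bash
python3 -m jog '[[0,0,0,0,0,0,85],[0,0,0,0,0,0,85],[0,0,0,0,0,0,85],[0,0,0,0,0,-0.02,85],[0,0,0,0,0,-0.05,85],[0,0,0,0,0,-0.06,85],[0,0,0,0,0,-0.05,85]]'
python3 -m jog '[[0,0,0,0.0279,0.0482,0,85],[0,0,0,0.0279,0.0482,0,85],[0,0,0,0.0279,0.0482,0,85],[0,0,0,0.0279,0.0482,0,85],[0,0,0,0.0279,0.0482,0,85],[0,0,0,0.0279,0.0482,0,85],[0,0,-0.1745,0,0,0,100],[0,0,-0.1745,0,0,0,100],[0,0,-0.1745,0,0,0,100],[0,0,-0.1745,0,0,0,100]]'
python3 -m jog '[[0,0,-0.1745,0,0,0,100],[0,0,-0.1745,0,0,0,100],[0,0,-0.1745,0,0,0,100],[0,0,-0.1745,0,0,0,100],[0,0,-0.1745,0,0,0,100],[0,0,-0.1745,0,0,0,100],[0,0,-0.1745,0,0,0,100],[0,0,-0.1745,0,0,0,100],[0,0,0,0,0,0,100]]'
python3 fr.py d wrist scene side
```

```text
time_s: 22.22
position: [0.5801, -0.0106, 0.1941]
tool_rot: [[0.499, -0.867, 0.001], [-0.867, -0.499, -0.0], [0.001, -0.001, -1.0]]
ft_force: [-0.1, -0.6, -0.3]
grip_width: 0.0726
gripper_force: 0.0
time_s: 23.48
position: [0.413, -0.3, 0.1917]
tool_rot: [[0.941, -0.338, -0.0], [-0.338, -0.941, 0.0], [-0.0, -0.0, -1.0]]
ft_force: [0.4, 1.3, 0.1]
grip_width: 0.0856
gripper_force: 0.0
time_s: 24.6
position: [0.413, -0.2999, 0.1918]
tool_rot: [[0.503, 0.865, -0.0], [0.865, -0.503, 0.0], [0.0, -0.0, -1.0]]
ft_force: [-0.2, -0.1, -0.3]
grip_width: 0.0853
gripper_force: 0.0
wrist [323. 184.] 1863 [ 0.414 -0.298  0.033]
scene [338. 227.] 280 [0.545 0.011 0.033]
scene [235. 249.] 195 [ 0.414 -0.3    0.033]
[ 0.41305386 -0.29996658  0.19178296] [[0.504, 0.864, -0.0], [0.864, -0.504, 0.0], [0.0, -0.0, -1.0]] q [-49.  20.  84.   0.  76. -19.]
```

```bash
python3 -m jog '[[0,0,0,0.001,0,0.05,100],[0,0,0,0,0,0.06,100],[0,0,0,0,0,0.045,100],[0,0,0,0,0,0.015,100],[0,0,0,0,0,0.0085,100],[0,0,0,0,0,0,100],[0,0,0,0,0,0,0],[0,0,0,0,0,0,0],[0,0,0,0,0,0,0],[0,0,0,0,0,0,0]]' 20
```

```text
time_s: 26.0
position: [0.4138, -0.2994, 0.0144]
tool_rot: [[0.501, 0.865, 0.001], [0.865, -0.501, -0.001], [-0.001, 0.002, -1.0]]
ft_force: [-1.3, 2.3, 6.2]
grip_width: 0.0566
gripper_force: 20.1
```

```bash
python3 -m jog '[[0,0,0,0,0,-0.02,0],[0,0,0,0,0,-0.05,0],[0,0,0,0,0,-0.06,0],[0,0,0,0,0,-0.047,0]]'
python3 -m jog '[[0,0,0,0.0561,-0.005,0,0],[0,0,0,0.0561,-0.005,0,0],[0,0,0,0.0561,-0.005,0,0],[0,0,0,0.0561,-0.005,0,0],[0,0,0,0.0561,-0.005,0,0],[0,0,0,0.0561,-0.005,0,0],[0,0,0,0.0561,-0.005,0,0],[0,0,0,0,0,0,0],[0,0,0,0,0,0,0]]'
python3 fr.py e wrist scene
```

```text
time_s: 26.5
position: [0.4136, -0.299, 0.1932]
tool_rot: [[0.501, 0.865, 0.002], [0.865, -0.501, -0.002], [-0.001, 0.002, -1.0]]
ft_force: [1.2, -0.6, -1.0]
grip_width: 0.0563
gripper_force: 22.0
time_s: 27.62
position: [0.5798, 0.058, 0.1904]
tool_rot: [[0.501, 0.865, -0.0], [0.865, -0.501, -0.0], [-0.0, 0.0, -1.0]]
ft_force: [-0.4, -0.1, -0.5]
grip_width: 0.0566
gripper_force: 22.0
wrist [325. 272.] 8448 [ 0.537 -0.022  0.033]
scene [338. 227.] 294 [0.546 0.01  0.033]
[0.57976036 0.05716338 0.19055847] [[0.503, 0.865, -0.0], [0.865, -0.503, -0.0], [-0.0, 0.0, -1.0]] q [-6. 27. 73. -0. 80. 24.]
```

View pics/ewrist.png

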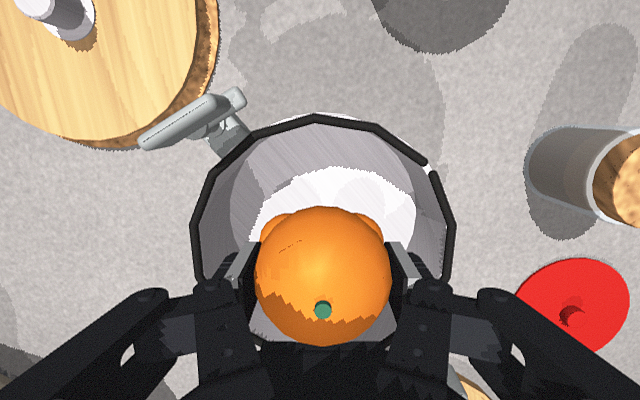

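The third fruit is held at (324,280), with the two placed ones peeking out behind it at (270,225) and (375,225). Its spot is clear, so I'm lowering it.

```bash
python3 -m jog '[[0,0,0,0,0,0.04,0],[0,0,0,0,0,0.04,0],[0,0,0,0,0,0.04,0],[0,0,0,0,0,0.03,0],[0,0,0,0,0,0.017,0],[0,0,0,0,0,0.005,0],[0,0,0,0,0,0.003,0],[0,0,0,0,0,0.001,0],[0,0,0,0,0,0,0],[0,0,0,0,0,0,0]]'
```

```text
time_s: 28.98
position: [0.5802, 0.0583, 0.0147]
tool_rot: [[0.501, 0.865, 0.001], [0.865, -0.501, -0.0], [0.0, 0.001, -1.0]]
ft_force: [-0.0, -0.5, 0.2]
grip_width: 0.0562
gripper_force: 22.0
```

```bash
python3 -m jog '[[0,0,0,0,0,0.001,0],[0,0,0,0,0,0.001,0],[0,0,0,0,0,0.0005,0],[0,0,0,0,0,0,0]]'
```

```text
time_s: 29.48
position: [0.5802, 0.0583, 0.0125]
tool_rot: [[0.501, 0.865, 0.001], [0.865, -0.501, -0.0], [0.0, 0.0, -1.0]]
ft_force: [-3.0, -0.1, 5.4]
grip_width: 0.0568
gripper_force: 22.4
```

```bash
python3 -m jog '[[0,0,0,0,0,0,85],[0,0,0,0,0,0,85],[0,0,0,0,0,0,85],[0,0,0,0,0,-0.02,85],[0,0,0,0,0,-0.05,85],[0,0,0,0,0,-0.06,85],[0,0,0,0,0,-0.055,85]]'
python3 -m jog '[[0,0,0.1745,0,0,0,85],[0,0,0.1745,0,0,0,85],[0,0,0.1745,0,0,0,85],[0,0,0.1745,0,0,-0.02,85],[0,0,0.1745,0,0,-0.03,85],[0,0,0.1745,0,0,-0.03,85],[0,0,0,-0.05,0,0,100],[0,0,0,-0.05,0,0,100],[0,0,0,0,0,0,100]]'
python3 fr.py f wrist scene
```

```text
time_s: 30.35
position: [0.5799, 0.0582, 0.1989]
tool_rot: [[0.501, 0.865, 0.0], [0.865, -0.501, -0.0], [0.0, 0.0, -1.0]]
ft_force: [0.0, 0.0, 0.5]
grip_width: 0.0727
gripper_force: 0.0
time_s: 31.48
position: [0.4774, 0.0587, 0.2773]
tool_rot: [[1.0, -0.001, -0.0], [-0.001, -1.0, 0.0], [-0.0, -0.0, -1.0]]
ft_force: [0.2, -0.5, 0.5]
grip_width: 0.0853
gripper_force: 0.0
wrist [324.  80.] 1310 [0.58  0.057 0.033]
wrist [382.  82.] 1327 [ 0.579 -0.009  0.033]
wrist [352. 133.] 1074 [0.521 0.024 0.033]
scene [338. 227.] 284 [0.545 0.011 0.033]
scene [356. 227.] 163 [0.583 0.056 0.033]
[0.48031166 0.05831385 0.27721975] [[1.0, -0.001, 0.001], [-0.001, -1.0, -0.0], [0.001, 0.0, -1.0]] q [-7. 13. 79. -0. 87. 83.]
```

View pics/fwrist.png

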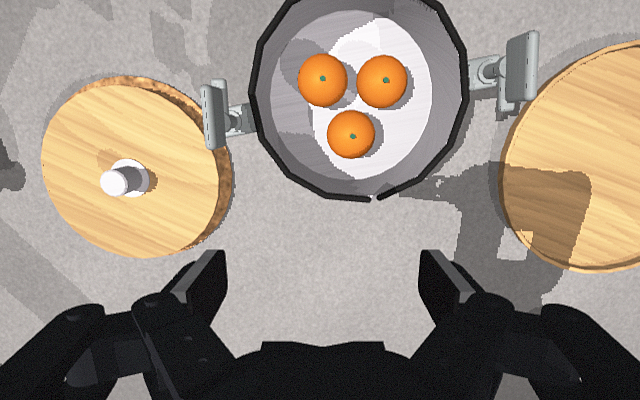

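All three clementines stand upright on the pot floor at (322,80), (382,82) and (352,134). The lid on the mat has its knob top at (114,182). I'll measure the lid and the pot centre again.

Run:
```python
from h import *
im=dict(np.load('pics/fwrist.npz'))
print(np.round([ray(im,114,182,.062),ray(im,130,178,.027)],4))
print('disc L R T B',np.round([ray(im,u,v,.027) for u,v in [(40,160),(232,180),(125,85),(146,258)]],4))
print('pot',np.round([ray(im,u,v,.0985) for u,v in [(250,95),(469,95),(372,199)]],4))
print('wings',np.round([ray(im,u,v,.154) for u,v in [(205,85),(210,146),(528,34),(525,100)]],4))
```

```text
[[0.4687 0.2977 0.062 ]
 [0.4664 0.3001 0.027 ]]
disc L R T B [[0.4891 0.4074 0.027 ]
 [0.4638 0.1727 0.027 ]
 [0.5761 0.2885 0.027 ]
 [0.3575 0.2959 0.027 ]]
pot [[ 0.5611  0.1287  0.0985]
 [ 0.5609 -0.0809  0.0985]
 [ 0.458   0.0079  0.0985]]
wings [[ 0.5656  0.1518  0.154 ]
 [ 0.5181  0.1522  0.154 ]
 [ 0.6018 -0.0961  0.154 ]
 [ 0.5541 -0.1017  0.154 ]]
```

```bash
python3 -m jog '[[0,0,0,-0.003,-0.06,0,100],[0,0,0,-0.003,-0.06,0,100],[0,0,0,-0.003,-0.06,0,100],[0,0,0,-0.003,-0.06,0,100],[0,0,0,0,0,0.05,100],[0,0,0,0,0,0.05,100],[0,0,0,0,0,0.05,100],[0,0,0,0,0,0.05,100],[0,0,0,0,0,0.03,100],[0,0,0,0,0,0,100]]'
python3 -m jog '[[0,0,0,0,0,0,100],[0,0,0,0,0,0,100]]'
```

```text
time_s: 32.83
position: [0.4682, 0.2983, 0.0445]
tool_rot: [[1.0, -0.001, -0.004], [-0.001, -1.0, -0.002], [-0.004, 0.002, -1.0]]
ft_force: [0.4, 0.7, -0.2]
grip_width: 0.085
gripper_force: 0.0
time_s: 33.08
position: [0.4693, 0.2987, 0.0482]
tool_rot: [[1.0, -0.001, 0.003], [-0.001, -1.0, 0.001], [0.003, -0.001, -1.0]]
ft_force: [0.6, -0.2, 0.3]
grip_width: 0.0855
gripper_force: 0.0
```

```bash
python3 -m jog '[[0,0,0,-0.0005,0,0.008,100],[0,0,0,0,0,0.0055,100],[0,0,0,0,0,0,100],[0,0,0,0,0,0,0],[0,0,0,0,0,0,0],[0,0,0,0,0,0,0],[0,0,0,0,0,0,0],[0,0,0,0,0,0,0],[0,0,0,0,0,0,0]]' 60
```

```text
time_s: 34.2
position: [0.468, 0.2985, 0.0337]
tool_rot: [[1.0, -0.001, 0.001], [-0.001, -1.0, 0.0], [0.001, -0.0, -1.0]]
ft_force: [-0.8, 1.0, 5.4]
grip_width: 0.0303
gripper_force: 59.4
```

```bash
python3 -m jog '[[0,0,0,0,0,-0.02,0],[0,0,0,0,0,-0.05,0],[0,0,0,0,0,-0.055,0],[0,0,0,0,0,-0.05,0],[0,0,0,0.0153,0.0455,0,0],[0,0,0,0.0153,0.0455,0,0],[0,0,0,0.0153,0.0455,0,0],[0,0,0,0.0153,0.0455,0,0],[0,0,0,0.0153,0.0455,0,0],[0,0,0,0.0155,0.0455,0,0]]'
python3 -m jog '[[0,0,0,0,0,0,0],[0,0,0,0,0,0,0],[0,0,0,0,0,0.03,0],[0,0,0,0,0,0.03,0],[0,0,0,0,0,0.01,0],[0,0,0,0,0,0.005,0],[0,0,0,0,0,0,0],[0,0,0,0,0,0,0]]'
```

```text
time_s: 35.45
position: [0.5595, 0.0237, 0.2075]
tool_rot: [[1.0, -0.001, -0.002], [-0.001, -1.0, 0.0], [-0.002, -0.0, -1.0]]
ft_force: [0.3, 0.5, -2.4]
grip_width: 0.0306
gripper_force: 60.2
time_s: 36.45
position: [0.5599, 0.0253, 0.1342]
tool_rot: [[1.0, -0.001, 0.002], [-0.001, -1.0, -0.0], [0.002, 0.0, -1.0]]
ft_force: [0.5, 0.1, -4.1]
grip_width: 0.0305
gripper_force: 60.4
```

```bash
python3 -m jog '[[0,0,0,0,0,0.005,0],[0,0,0,0,0,0.004,0],[0,0,0,0,0,0.004,0],[0,0,0,0,0,0.003,0],[0,0,0,0,0,0.002,0],[0,0,0,0,0,0.002,0],[0,0,0,0,0,0,0],[0,0,0,0,0,0,0]]'
```

```text
time_s: 37.45
position: [0.5596, 0.0253, 0.1136]
tool_rot: [[1.0, -0.001, 0.0], [-0.001, -1.0, -0.0], [0.0, 0.0, -1.0]]
ft_force: [-1.2, 0.3, 0.4]
grip_width: 0.0303
gripper_force: 60.7
```

```bash
python3 -m jog '[[0,0,0,0,0,0,100],[0,0,0,0,0,0,100],[0,0,0,0,0,0,100],[0,0,0,0,0,0,100],[0,0,0,0,0,-0.03,100],[0,0,0,0,0,-0.05,100],[0,0,0,-0.05,0,-0.05,100],[0,0,0,-0.05,0,-0.03,100],[0,0,0,0,0,0,100],[0,0,0,0,0,0,100]]'
python3 fr.py g wrist
```

```text
time_s: 38.7
position: [0.4656, 0.0253, 0.2673]
tool_rot: [[1.0, -0.001, 0.0], [-0.001, -1.0, 0.0], [0.0, -0.0, -1.0]]
ft_force: [0.4, -0.0, -0.2]
grip_width: 0.0854
gripper_force: 0.0
[0.46575613 0.02532006 0.2668328 ] [[1.0, -0.001, -0.001], [-0.001, -1.0, 0.0], [-0.001, -0.0, -1.0]] q [-11.  12.  83.   0.  85.  79.]
```

View pics/gwrist.png

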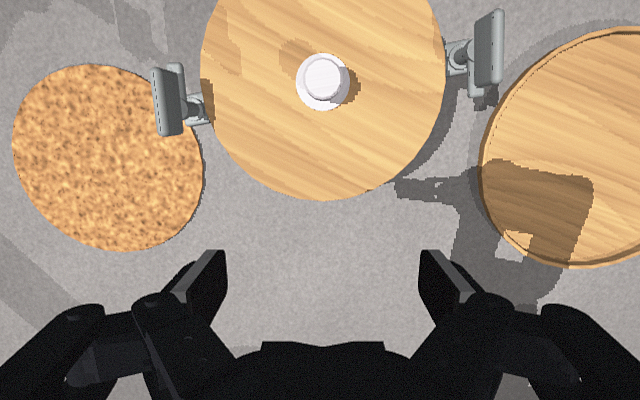

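The lid sits centred on the pot with its knob at (322,80). The wing tops are at L (159,102) and R (497,47).

Run:
```python
from h import *
im=dict(np.load('pics/gwrist.npz'))
print('knob',np.round(ray(im,322,77,.142),4))
for n,a in [('L',[(156,69),(163,134)]),('R',[(500,10),(494,82)])]:
    p=np.array([ray(im,u,v,.154) for u,v in a]); d=p[0]-p[1]; print(n,p.mean(0).round(4),np.linalg.norm(d).round(4),np.degrees(np.arctan2(d[1],d[0])).round(1))
```

```text
knob [0.5598 0.0263 0.142 ]
L [0.5405 0.151  0.154 ] 0.0477 -1.2
R [ 0.5791 -0.1024  0.154 ] 0.0486 2.9
```

```bash
python3 -m jog '[[0,0,0,0.0248,-0.0426,0,100],[0,0,0,0.0248,-0.0426,0,100],[0,0,0,0.0248,-0.0426,0,100],[0,0,-0.1794,0,0,0,100],[0,0,-0.1794,0,0,0,100],[0,0,-0.1794,0,0,0,100],[0,0,-0.1794,0,0,0,100],[0,0,-0.1794,0,0,0,100],[0,0,-0.1794,0,0,0,100],[0,0,-0.1794,0,0,0,100]]'
python3 -m jog '[[0,0,-0.1794,0,0,0,100],[0,0,-0.1794,0,0,0,100],[0,0,-0.1794,0,0,0,100],[0,0,-0.1794,0,0,0,100],[0,0,-0.1794,0,0,0,100],[0,0,-0.1794,0,0,0,100],[0,0,-0.1794,0,0,0,100],[0,0,-0.1794,0,0,0,100],[0,0,-0.1794,0,0,0,100],[0,0,-0.1794,0,0,0,100]]'
python3 -m jog '[[0,0,-0.1794,0,0,0.03,100],[0,0,0,0,0,0.05,100],[0,0,0,0,0,0.03,100],[0,0,0,0,0,0.01,100],[0,0,0,0,0,0,100],[0,0,0,0,0,0,100]]'; python3 -c "
from h import *
s=observe();print(s['q'],s['position'])"
```

```text
time_s: 40.0
position: [0.5406, 0.1532, 0.2658]
tool_rot: [[0.305, 0.952, -0.003], [0.952, -0.305, -0.0], [-0.001, -0.002, -1.0]]
ft_force: [0.2, 0.3, -0.2]
grip_width: 0.0855
gripper_force: 0.0
time_s: 41.25
position: [0.5406, 0.1532, 0.2658]
tool_rot: [[-0.996, 0.087, -0.003], [0.087, 0.996, -0.0], [0.003, -0.0, -1.0]]
ft_force: [1.3, -0.2, 0.2]
grip_width: 0.0857
gripper_force: 0.0
time_s: 42.0
position: [0.5407, 0.1532, 0.1486]
tool_rot: [[-0.996, -0.086, 0.002], [-0.086, 0.996, 0.0], [-0.002, -0.0, -1.0]]
ft_force: [-0.8, -0.3, -0.3]
grip_width: 0.0852
gripper_force: 0.0
[ 3.74924921e+00  2.70715971e+01  8.01543449e+01  6.24323072e-04
  7.26551017e+01 -9.12056957e+01] [0.54067328 0.15318518 0.14858911]
```

```bash
python3 -m jog '[[0,0,0,0,0,0.012,100],[0,0,0,0,0,0.01,100],[0,0,0,0,0,0,60],[0,0,0,0,0,0,0],[0,0,0,0,0,0,0],[0,0,0,0,0,0,0],[0,0,0,0,0,0,0],[0,0,0,0,0,0,0],[0,0,0,0,0,0,0],[0,0,0,0,0,0,0]]' 30
python3 -c "
from h import *
s=observe();print(s['wrist_torque'],s['ft_force'])
im=grab('wrist','hw');im=grab('scene','hs')
cv2.imwrite('pics/hsc.png',cv2.resize(im['pixels'][120:270,260:440],None,fx=4,fy=4)[:,:,::-1])"
```

```text
time_s: 43.25
position: [0.5404, 0.1525, 0.1262]
tool_rot: [[-0.996, -0.086, 0.002], [-0.086, 0.996, -0.001], [-0.002, -0.001, -1.0]]
ft_force: [-0.0, -4.4, 6.8]
grip_width: 0.0098
gripper_force: 34.4
[-0.99680923 -0.07915124 -0.07956615] [-0.02593525 -4.38649887  6.8124249 ]
```

View pics/hw.png

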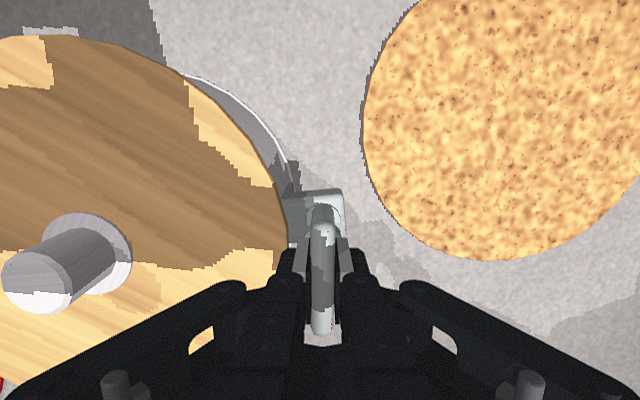

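The wing is held at (323,270) and aligned with the pads. Turning catch_l partway (50°).

```bash
python3 -m jog '[[0,0,0.1,0,0,0.0006,0],[0,0,0.15,0,0,0.0009,0],[0,0,0.15,0,0,0.0009,0],[0,0,0.15,0,0,0.0009,0],[0,0,0.15,0,0,0.0009,0],[0,0,0.15,0,0,0.0009,0],[0,0,0,0,0,0,0],[0,0,0,0,0,0,0]]' 40
python3 -c "
from h import *
s=observe();print(s['wrist_torque'],s['ft_force'])"
```

```text
time_s: 44.35
position: [0.5396, 0.1498, 0.1213]
tool_rot: [[-0.722, 0.692, -0.001], [0.692, 0.722, -0.007], [-0.004, -0.005, -1.0]]
ft_force: [-4.5, -19.6, 11.4]
grip_width: 0.0092
gripper_force: 41.1
[-3.50384914  0.94773901 -0.08025019] [ -4.45059966 -19.61296036  11.36204943]
```

```bash
python3 -m jog '[[0,0,0,-0.0018,-0.0025,0,0],[0,0,0,0,0,0,0],[0,0,0,0,0,0,0]]' 
python3 -c "
from h import *
s=observe();print(s['wrist_torque'],s['ft_force'])"
```

```text
time_s: 44.72
position: [0.5396, 0.1494, 0.1213]
tool_rot: [[-0.722, 0.692, 0.001], [0.692, 0.722, -0.001], [-0.001, -0.0, -1.0]]
ft_force: [-2.4, -5.9, 8.3]
grip_width: 0.009
gripper_force: 40.6
[-1.00085221  0.45438689 -0.11104301] [-2.38361819 -5.90800154  8.3381801 ]
```

```bash
python3 -m jog '[[0,0,0,0,0,0,100],[0,0,0,0,0,0,100],[0,0,0,0,0,0,100],[0,0,0,0,0,0,100],[0,0,0,0,0,-0.03,100],[0,0,0,0,0,-0.05,100],[0,0,-0.17,0,0,-0.02,100],[0,0,-0.17,0,0,0,100],[0,0,-0.17,0,0,0,100],[0,0,-0.17,0,0,0,100]]'
python3 -m jog '[[0,0,-0.17,0,0,0,100],[0,0,0,-0.0035,-0.0511,0,100],[0,0,0,-0.0035,-0.0511,0,100],[0,0,0,-0.0035,-0.0511,0,100],[0,0,0,-0.0035,-0.0511,0,100],[0,0,0,-0.0035,-0.0511,0,100],[0,0,0,0,0,0,100],[0,0,0,0,0,0.04,100],[0,0,0,0,0,0.03,100],[0,0,0,0,0,0,100]]'
python3 fr.py i wrist
```

```text
time_s: 45.98
position: [0.5395, 0.1501, 0.2204]
tool_rot: [[-0.997, 0.078, -0.0], [0.078, 0.997, 0.0], [0.0, 0.0, -1.0]]
ft_force: [0.0, 0.7, 0.4]
grip_width: 0.0856
gripper_force: 0.0
time_s: 47.22
position: [0.578, -0.1017, 0.1487]
tool_rot: [[-0.996, -0.087, -0.004], [-0.087, 0.996, 0.002], [0.004, 0.002, -1.0]]
ft_force: [0.6, 0.0, 0.2]
grip_width: 0.0855
gripper_force: 0.0
[ 0.57892186 -0.10215574  0.15056985] [[-0.996, -0.087, -0.001], [-0.087, 0.996, 0.001], [0.001, 0.001, -1.0]] q [ -22.   29.   76.    0.   75. -117.]
```

View pics/iwrist.png

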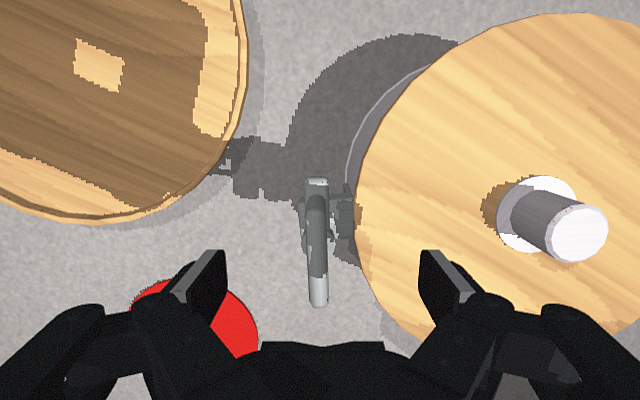

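The wing of catch_r is at (318,250), about 2 mm left of the jaws' middle, with its nose side at (318,185). Gripping it.

```bash
python3 -m jog '[[0,0,0,0,-0.002,0.012,100],[0,0,0,0,0,0.0115,100],[0,0,0,0,0,0,60],[0,0,0,0,0,0,0],[0,0,0,0,0,0,0],[0,0,0,0,0,0,0],[0,0,0,0,0,0,0],[0,0,0,0,0,0,0],[0,0,0,0,0,0,0],[0,0,0,0,0,0,0]]' 30
python3 -c "
from h import *
s=observe();print(s['wrist_torque'],s['ft_force'])"
```

```text
time_s: 48.52
position: [0.5792, -0.1044, 0.1271]
tool_rot: [[-0.996, -0.087, 0.0], [-0.087, 0.996, 0.001], [-0.0, 0.001, -1.0]]
ft_force: [0.2, 5.5, 2.3]
grip_width: 0.0093
gripper_force: 35.8
[ 0.90723725 -0.08347047  0.02874391] [0.19342927 5.51223705 2.33408313]
```

```bash
python3 -m jog '[[0,0,0.1,0,0.001,0.0006,0],[0,0,0.15,0,0,0.0009,0],[0,0,0.15,0,0,0.0009,0],[0,0,0.15,0,0,0.0009,0],[0,0,0.15,0,0,0.0009,0],[0,0,0,0,0,0,0],[0,0,0,0,0,0,0]]' 50
python3 -c "
from h import *
s=observe();print(s['wrist_torque'],s['ft_force'])"
```

```text
time_s: 49.4
position: [0.5798, -0.1018, 0.1231]
tool_rot: [[-0.818, 0.575, 0.002], [0.575, 0.818, 0.004], [0.0, 0.004, -1.0]]
ft_force: [4.2, 13.4, 3.5]
grip_width: 0.009
gripper_force: 53.0
[ 2.32234005 -0.63726317 -0.0590159 ] [ 4.23020257 13.36346315  3.49755686]
```

```bash
python3 -m jog '[[0,0,0,0.001,0.002,0,0],[0,0,0.12,0,0,0.0007,0],[0,0,0.12,0,0,0.0007,0],[0,0,0.12,0,0,0.0007,0],[0,0,0.12,0,0,0.0007,0],[0,0,0,0,0,0,0],[0,0,0,0,0,0,0]]' 60
python3 -c "
from h import *
s=observe();print(s['wrist_torque'],s['ft_force'])"
```

```text
time_s: 50.28
position: [0.5812, -0.1004, 0.1205]
tool_rot: [[-0.459, 0.888, 0.005], [0.888, 0.459, 0.002], [-0.0, 0.005, -1.0]]
ft_force: [7.9, 10.7, 1.4]
grip_width: 0.0088
gripper_force: 59.4
[ 1.90960904 -1.33606834 -0.02555548] [ 7.87584871 10.73118063  1.44758154]
```

```bash
python3 -m jog '[[0,0,0.1,0.001,0.002,0.0006,0],[0,0,0.1,0,0,0.0006,0],[0,0,0.08,0,0,0.0005,0],[0,0,0,0,0,0,0],[0,0,0,0,0,0,0]]' 60
python3 -c "
from h import *
s=observe();print(s['wrist_torque'],s['ft_force'])"
```

```text
time_s: 50.9
position: [0.5824, -0.0998, 0.1189]
tool_rot: [[-0.196, 0.981, 0.005], [0.981, 0.196, 0.0], [-0.001, 0.004, -1.0]]
ft_force: [6.2, 5.4, 1.6]
grip_width: 0.0089
gripper_force: 59.5
[ 0.95742797 -1.05560557  0.01998239] [6.16910867 5.38525122 1.59956962]
```

```bash
python3 -m jog '[[0,0,0.04,0,0.001,0.0002,0],[0,0,0.04,0,0,0.0002,0],[0,0,0,0,0,0,0],[0,0,0,0,0,0,0]]' 60
python3 -c "
from h import *
s=observe();print(s['wrist_torque'],s['ft_force'],np.degrees(np.arctan2(*np.array(s['tool_rot'])[[1,0],0])))"
python3 -m jog '[[0,0,0.04,0,0,0.0002,0],[0,0,0.03,0,0,0.0002,0],[0,0,0,0,0,0,0],[0,0,0,0,0,0,0]]' 60
python3 -c "
from h import *
s=observe();print(s['wrist_torque'],s['ft_force'],np.degrees(np.arctan2(*np.array(s['tool_rot'])[[1,0],0])))"
```

```text
time_s: 51.4
position: [0.5826, -0.0997, 0.1186]
tool_rot: [[-0.119, 0.993, 0.003], [0.993, 0.119, -0.001], [-0.001, 0.003, -1.0]]
ft_force: [2.5, 4.8, 4.7]
grip_width: 0.0094
gripper_force: 65.3
[ 0.81203252 -0.39516103  0.88407914] [2.48612261 4.75409433 4.70065787] 96.81065273126956
time_s: 51.9
position: [0.5828, -0.0997, 0.1186]
tool_rot: [[-0.051, 0.999, 0.003], [0.999, 0.051, -0.001], [-0.001, 0.003, -1.0]]
ft_force: [2.8, 4.9, 6.8]
grip_width: 0.0092
gripper_force: 85.5
[ 0.91727746 -0.3428344   1.59399054] [2.83778978 4.89617395 6.80191705] 92.89904524889351
```

catch_r met its stop: torque rose at about -83° and it sank 8.5 mm. Next I release it and return to catch_l.

```bash
python3 -m jog '[[0,0,-0.06,0,0,0,0],[0,0,0,0,0,0,100],[0,0,0,0,0,0,100],[0,0,0,0,0,0,100],[0,0,0,0,0,0,100],[0,0,0,0,0,-0.03,100],[0,0,0,0,0,-0.05,100],[0,0,-0.17,0,0,-0.02,100],[0,0,-0.17,0,0,0,100],[0,0,-0.17,0,0,0,100]]'
python3 -m jog '[[0,0,-0.18,0,0,0,100],[0,0,0,0,0,0,100]]'
python3 -c "
from h import *
print(rel([.5395,.149,.1213]))"
```

```text
time_s: 53.15
position: [0.5816, -0.0998, 0.2176]
tool_rot: [[-0.583, 0.812, 0.0], [0.812, 0.583, -0.0], [-0.0, 0.0, -1.0]]
ft_force: [0.2, -0.4, -0.2]
grip_width: 0.0853
gripper_force: 0.0
time_s: 53.4
position: [0.5816, -0.0998, 0.2173]
tool_rot: [[-0.714, 0.7, -0.0], [0.7, 0.714, -0.0], [0.0, -0.0, -1.0]]
ft_force: [-0.5, -0.2, -0.0]
grip_width: 0.0851
gripper_force: 0.0
[0.2042485  0.14821907 0.09605445]
```

```bash
python3 -m jog '[[0,0,0,0.041,0.0297,0,100],[0,0,0,0.041,0.0297,0,100],[0,0,0,0.041,0.0297,0,100],[0,0,0,0.041,0.0297,0,100],[0,0,0,0.040,0.0295,0,100],[0,0,0,0,0,0,100],[0,0,0,0,0,0.04,100],[0,0,0,0,0,0.027,100],[0,0,0,0,0,0,100],[0,0,0,0,0,0,100]]'
python3 fr.py j wrist
```

```text
time_s: 54.65
position: [0.5401, 0.1484, 0.1516]
tool_rot: [[-0.714, 0.7, 0.002], [0.7, 0.714, 0.0], [-0.001, 0.001, -1.0]]
ft_force: [0.4, -0.4, 0.3]
grip_width: 0.0854
gripper_force: 0.0
[0.54017852 0.14851044 0.15181587] [[-0.714, 0.7, 0.002], [0.7, 0.714, 0.0], [-0.002, 0.002, -1.0]] q [  3.  27.  80.  -0.  73. -42.]
```

View pics/jwrist.png

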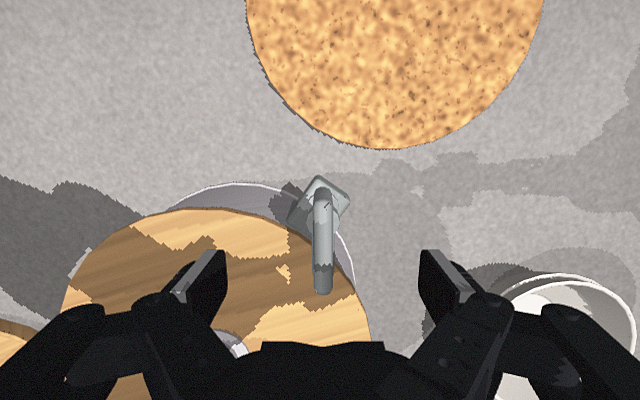

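The wing of catch_l is centred at (323,240) and aligned. Gripping it and finishing the turn.

```bash
python3 -m jog '[[0,0,0,0,0,0.015,100],[0,0,0,0,0,0.0145,100],[0,0,0,0,0,0,60],[0,0,0,0,0,0,0],[0,0,0,0,0,0,0],[0,0,0,0,0,0,0],[0,0,0,0,0,0,0],[0,0,0,0,0,0,0],[0,0,0,0,0,0,0]]' 60
python3 -m jog '[[0,0,0.1,0,0,0.0006,0],[0,0,0.12,0,0,0.0007,0],[0,0,0.12,0,0,0.0007,0],[0,0,0,0,0,0,0],[0,0,0,0,0,0,0]]' 60
python3 -c "
from h import *
s=observe();print(s['wrist_torque'],s['ft_force'],np.degrees(np.arctan2(*np.array(s['tool_rot'])[[1,0],0])))"
```

```text
time_s: 55.82
position: [0.5396, 0.1489, 0.1213]
tool_rot: [[-0.715, 0.699, 0.001], [0.699, 0.715, 0.0], [-0.001, 0.001, -1.0]]
ft_force: [-0.8, 1.6, 3.7]
grip_width: 0.0089
gripper_force: 60.0
time_s: 56.45
position: [0.5386, 0.1482, 0.1193]
tool_rot: [[-0.441, 0.897, -0.002], [0.897, 0.441, -0.001], [-0.0, -0.002, -1.0]]
ft_force: [-5.0, -3.6, 7.6]
grip_width: 0.009
gripper_force: 60.7
[-0.55679654  0.82818213 -0.04831331] [-4.96594458 -3.59690058  7.63152986] 116.18568818341622
```

```bash
python3 -m jog '[[0,0,0.1,0,-0.001,0.0006,0],[0,0,0.1,0,0,0.0006,0],[0,0,0.08,0,-0.001,0.0005,0],[0,0,0,0,0,0,0],[0,0,0,0,0,0,0]]' 60
python3 -c "
from h import *
s=observe();print(s['wrist_torque'],s['ft_force'],np.degrees(np.arctan2(*np.array(s['tool_rot'])[[1,0],0])))"
python3 -m jog '[[0,0,0.05,0,0,0.0003,0],[0,0,0.04,0,0,0.0002,0],[0,0,0.04,0,0,0.0002,0],[0,0,0,0,0,0,0],[0,0,0,0,0,0,0]]' 60
python3 -c "
from h import *
s=observe();print(s['wrist_torque'],s['ft_force'],np.degrees(np.arctan2(*np.array(s['tool_rot'])[[1,0],0])))"
```

```text
time_s: 57.08
position: [0.5374, 0.1478, 0.1177]
tool_rot: [[-0.176, 0.984, -0.0], [0.984, 0.176, -0.001], [-0.001, -0.0, -1.0]]
ft_force: [-2.5, -1.7, 7.6]
grip_width: 0.0089
gripper_force: 60.6
[-0.24350567  0.42249248  0.0605492 ] [-2.51681457 -1.66826296  7.6022857 ] 100.15606910263092
time_s: 57.7
position: [0.5372, 0.1479, 0.1176]
tool_rot: [[-0.051, 0.999, 0.0], [0.999, 0.051, -0.002], [-0.002, 0.0, -1.0]]
ft_force: [-5.1, -1.7, 11.4]
grip_width: 0.0092
gripper_force: 83.6
[-0.27825522  0.79134703  1.69428487] [-5.05561352 -1.71990732 11.42251671] 92.92387356375166
```

```bash
python3 -m jog '[[0,0,-0.06,0,0,0,0],[0,0,0,0,0,0,100],[0,0,0,0,0,0,100],[0,0,0,0,0,0,100],[0,0,0,0,0,0,100],[0,0,0,0,0,-0.03,100],[0,0,0,0,0,-0.06,100],[0,0,0,0,0,-0.06,100],[0,0,0,-0.06,0,-0.01,100],[0,0,0,-0.06,0,-0.01,100]]'
python3 -m jog '[[0,0,0,-0.06,0,-0.01,100],[0,0,0,-0.05,0,-0.01,100],[0,0,0,0,0,0,100],[0,0,0,0,0,0,100]]'
python3 fr.py k wrist scene side
python3 - <<'E'
import cv2,numpy as np
w=cv2.imread('pics/kwrist.png'); s=cv2.imread('pics/kscene.png')
cv2.imwrite('pics/kk.png',np.vstack([cv2.resize(w,(512,320)),cv2.resize(s[140:280,240:464],(448,280)).copy() if 0 else cv2.resize(s[140:280,240:464],(512,280))]))
E
```

```text
time_s: 58.95
position: [0.5503, 0.0279, 0.2874]
tool_rot: [[-0.109, 0.994, 0.001], [0.994, 0.109, -0.0], [-0.0, 0.001, -1.0]]
ft_force: [2.0, 0.6, -0.0]
grip_width: 0.0855
gripper_force: 0.0
time_s: 59.45
position: [0.562, -0.0802, 0.3062]
tool_rot: [[-0.107, 0.994, -0.001], [0.994, 0.107, 0.001], [0.001, -0.0, -1.0]]
ft_force: [-0.8, 0.5, -0.1]
grip_width: 0.0854
gripper_force: 0.0
[ 0.56201493 -0.07935589  0.30644133] [[-0.109, 0.994, -0.0], [0.994, 0.109, 0.0], [0.0, -0.0, -1.0]] q [-20.  21.  63.   0.  96. -26.]
```

View pics/kk.png

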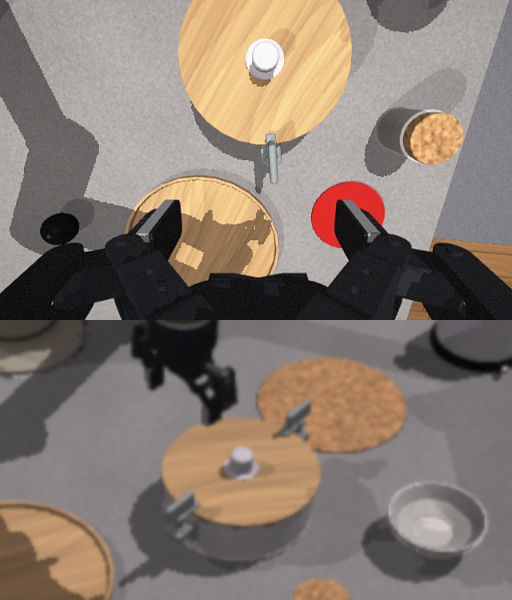

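Both catch noses point at the pot's centre over the lid's edge (R wing at (272,155) in the upper view, L at (295,418) in the lower). The lid is level, the tray is empty and the bystanders are where they were. Handing in.

```bash
python3 -c "
from rig import job
print(job.close_job())"
```

```text
the job is handed in; nothing more can be done
None
```

All three clementines present were lowered into the keeper and stood side by side on its floor, the lid is back on, both cam catches are turned to their stops, and the job was handed in at about 60 s of the 210 s allowed; no verdict came back.

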